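# Pack and wedge a tacking fixture

### The job

Load the tacking fixture: stand the loose box-section stub in the row beside the stub already there, then the tall filler bar next to it, and then drive the wedge, narrow end first from the fixture's open front, into the last gap until the whole row is squeezed tight against the end stop. When the wedge is fully home, swing the keeper all the way across behind it and let go, leaving the other things on the table undisturbed.

Things in the scene. Friction and masses are not known exactly. Their poses are not given: they have to be found in the camera images.
- fixture: Dark steel tacking fixture, fixed. Base plate 10 mm thick, x -185 to 60, y -100 to 140 mm; pieces stand on it. Origin: plate's underside, below the middle of the row. +x: from the open front (robot side) to the back; +y: along the row, end stop to wedge. Back rail 20 mm above the plate, face at x = 26, y -95 to 40. Row order from the end stop: first_stub, stub, filler, wedge; each of the first three is 50 mm deep, at x about 0.
- end_stop (a point): Middle of the end stop's inner face, at fixture y = -70 mm, on top of the plate (10 mm up); the stop is 45 mm tall above the plate. With the row tight, the centres of first_stub, stub and filler are 25, 70 and 100 mm from this face along the fixture's +y.
- sloping_stop (a point): Middle of the sloping stop's inner face, on top of the plate, at fixture x = 0, y = 62 mm. The face runs from x, y = -25, 65.8 to 25, 58.2 mm and matches the wedge's sloping side; the stop is 45 mm tall above the plate, 54 mm long. The wedge goes between it and the filler.
- wedge_home (a point): Where the wedge's origin ends up when the row is tight: on the plate at fixture x = -60, y = 54 mm (the head's shoulder is then 15 mm in front of the row). 1 mm of play left in the row holds the wedge 6.7 mm short of this.
- first_stub: Square box-section steel tube, 50 x 50 mm, 50 mm tall, standing open end up in the fixture near the end stop, with some play towards +y. Origin: centre of its underside.
- stub: Box-section steel tube, open end up, 50 mm along its x, 40 mm along its y (this lies along the row), 50 mm tall, 4 mm walls, about 0.26 kg. Stands on the table; origin: centre of its underside.
- filler: Solid aluminium filler bar standing on end, 50 mm along its x, 20 mm along its y (this lies along the row), 85 mm tall, so 35 mm higher than the stubs; about 0.23 kg. Origin: centre of its underside.
- wedge: Wedge lying flat, 0.28 kg, mass centre at x = 23 mm. Origin: under the centre of its steel head, 40 (x) by 28 (y) by 42 mm tall, to grip. From x = 20 the aluminium taper, 30 mm tall, runs to a rounded nose, 13 mm wide, x = 126. Straight side (y = -14) goes against the filler; the other slopes from y = 14 at the head to -1. Driving it slides the row along and takes 3 to 15 N; once tight, resistance rises steeply.
- keeper (a joint): Angle of the keeper, a flat bar on an upright pivot at the fixture's front, rad: 0 = closed, at its stop, straight across behind the wedge's head (bar points to the fixture's -y); grows as it swings open through -x (1.57) towards +y, up to 2.6. Light friction (0.06 N m), stays where left. Closed, it clears a tight wedge's head by 6 mm; it cannot close on a wedge that is not home.
- pivot (a point): The keeper's vertical pivot axis, at fixture x = -93, y = 120 mm, 14 mm above the table.
- keeper_pin (a point): Top centre of the keeper's upright round handle pin, 12 mm in diameter, 66 mm from the pivot axis, top 97 mm above the table. The bar it stands on is 14 mm wide, reaches 8 mm beyond the pin's axis and lies 14 to 26 mm above the table.
- tape: Bystander: roll of masking tape lying flat, 84 mm across, 22 mm high; leave alone.
- screwdriver: Bystander: screwdriver lying down; leave alone.
- spray_can: Bystander: spray can, 64 mm across, 190 mm tall; leave alone.
- spray_can2: Bystander: white spray can, 64 mm across, 170 mm tall; leave alone.
- pipe_offcut: Bystander: short steel pipe standing, 76 mm across, 70 mm tall; leave alone.
- locking_pliers: Bystander: locking pliers lying flat, about 210 mm long, origin near the middle; leave alone.
- magnet: Bystander: dark round magnet base, 56 mm across, 30 mm high; leave alone.
Things that resemble listed ones, but are neither listed nor needed, are in the scene too. Leave any purple look-alike of the first_stub alone.

How it is judged:
By the outcome, as a careful person would: the job done as asked, in the order asked, and still so for the second after the job is handed in, with the robot touching nothing.
It also fails if it takes over 72 s, if anything falls off the work surface, if the arm or the gripper's body presses on something with over 40 N, if the wrist force passes 120 N, or if a joint passes its speed limit or range.

### The arm

A 7-joint arm with a two-finger parallel gripper is mounted at the origin on the work surface. World frame = base frame: x ahead of the robot, y to its left, z up, the work surface at z = 0. Lengths are in mm, angles in degrees, forces in N, time in s.
With the tool pointing down it reaches from about 400 to 850 mm from the base axis. Payload 10.4 kg.
Tool frame: the origin (TCP) lies at the very end of the fingers, on their centre line; the grasp point (between the pads) lies 19 mm behind it; z points along the fingers, y is the line along which they close (so a half turn about z gives the same grasp; the last joint's range is limited). The gripper opens to 85 mm and grips with 20 to 120 N. Pads are 22 mm wide; open, the fingers measure 114 mm over their backs; the gripper's body (76 mm by 85 mm) begins 54 mm behind the grasp point. The pads swing forward as they close: fully open they stand 13 mm farther back than shut.
Start: joints at [65.856, 19.034, -3.707, 83.658, 1.238, 77.344, -5.071], TCP at [242.718, -575.968, 231.338] pointing down, gripper open.
Joint ranges: [-148.97, 148.97], [-28.65, 121.19], [-84.17, 76.75], [9.2, 138.47], [-72.65, 252.65], [3.7, 117.97], [-149.18, 149.18]. Speed limits (degrees/s): [127.2, 127.2, 159.86, 159.86, 180, 180, 180].

### API

Orientations are given as [roll, pitch, yaw] about the fixed x, y, z axes, in that order (R = Rz(yaw) Ry(pitch) Rx(roll)).
In Python, from workcell import status, viewer, ticket gives the robot as it stands.
- The arm moves only by the tool drive_tool, never from a script. Its argument "targets" is text: rows parted by semicolons, each of 6 numbers parted by spaces: the shift along the tool's x, y, z in m, then the turn, a rotation vector about the tool's x, y, z in rad. A call has 1 to 12 rows; each row is the pose to reach, as a shift and turn from the pose commanded when the call began, along the tool's axes at that moment; what a row does not reach only later rows make up. A row lasts 1/8 s, in which the tool goes at most 62.5 mm and 10.7 degrees, less where a joint would pass 70% of its speed; a pose out of reach is approached as far as the arm can. A call with a gripper value outside its range is refused whole. "grip" is the opening, from 0 (shut) to 1 (fully open), set as the call begins (left out, the last holds). The fingers move at their own pace and stop on an object; "newtons" is the grip in N (left out, the last holds). Time passes only in rows, so rows that repeat a pose let the fingers close. It gives the time, the measured TCP pose, the force, the opening and the grip force at its end, in the units of the state.
- status.get_state(): the state, without advancing time (a new reading comes with each control period).
- viewer.grab_frame(name): name is "scene" or "top" or "wrist"; returns the picture (480x640x3 uint8, blue, green, red); there is no depth.
- viewer.calibration(name): a dict with "fovy" (degrees; the focal length in pixels is half the picture's height over the tangent of half this angle, whatever the lens; pixels are square), "cx", "cy" (the principal point, pixels), "rvec" (rotation vector, rad) and "tvec" (3), from world to camera coordinates, as OpenCV has them. Camera axes: x right, y down, z forward; pixel columns grow to the right and rows downward; lengths in mm; the calibration is good to about 2 mm. A picture is of the moment at which its call begins: read the wrist's pose just before it. calibration takes no time and is no camera call; for the wrist camera it gives the pose at the moment of the call.
- ticket.close_job(): hands the job in; it is judged then, once.
The state is a dict: "clock": time; "qpos": joint angles; "joint_velocities": joint speeds; "joint_torque": joint torques, N m; "tool_pos": TCP position; "orientation": TCP orientation; "force": force on the tool from outside, world axes, zero at the start; "torque": the same for the moment, N m; "grip_width": finger opening in mm; "gripper_force": force on a finger pad.
Only numpy, scipy, OpenCV 4.12 (cv2) and the standard library are available. Lean on these libraries where they do the work, as an engineer would, in place of code of your own. Each camera call takes 0.05 s, during which the arm holds its last target. There are 200 camera calls.

## Working session

There is one attempt and no reset: what is moved stays moved. The work goes in short steps, Python scripts to look and compute and a tool call to move; the robot and the scene stay as the last step left them, time stands still between calls to the robot, and variables do not carry over. Pictures are saved under pics/ and viewed, at most 13 in all, crops included, and the job is handed in when it is done.

Besides the shell and the picture viewer there is one more tool, called after "Call:" as name(argument=value, ...) on one line, values as JSON. drive_tool: Moves the arm, as the interface text tells. Its arguments: {"type":"object","properties":{"targets":{"type":"string"},"grip":{"type":"number"},"newtons":{"type":"number"}},"required":["targets"]}

```bash
mkdir -p pics; ls; python3 - <<'E'
from workcell import status,viewer
import cv2
print(status.get_state())
for n in("scene","top"):
    cv2.imwrite(f"pics/{n}0.png",viewer.grab_frame(n)); print(n,viewer.calibration(n))
E
```

```text
pics
{'clock': 0.0, 'qpos': array([65.85629339, 19.07210731, -3.70445926, 83.7055212 ,  1.23793318,
       77.34321584, -5.07275475]), 'joint_velocities': array([-0.05671439, -0.0062131 ,  0.09792932,  0.02558843,  0.02089367,
       -0.00567048, -0.06533319]), 'joint_torque': array([-4.16927487e-04, -6.25436425e+01,  4.91284614e-02, -3.91596615e+01,
        1.63205015e-02,  9.94321425e-03, -1.88259759e-05]), 'tool_pos': array([ 242.51268994, -575.62947567,  230.51840762]), 'orientation': array([-1.79919140e+02,  4.92349989e-03,  2.28455834e+01]), 'force': array([-0.13127856, -0.110087  , -0.41197001]), 'torque': array([-0.04006465, -0.08546596, -0.02116438]), 'gripper_force': 0.0, 'grip_width': 85.47482520489856}
scene {'fovy': 49.68010988623753, 'cx': 317.67516224982427, 'cy': 235.27366635774905, 'rvec': array([ 0.90598641,  2.71874948, -0.80108606]), 'tvec': array([ 399.30980384, -271.73446203, 1532.17782442])}
top {'fovy': 48.83186170916423, 'cx': 317.76556327725336, 'cy': 237.525994566211, 'rvec': array([ 2.13532231, -2.13465403,  0.19876921]), 'tvec': array([  43.65392691,  529.46007533, 1477.87837278])}
```

View pics/top0.png

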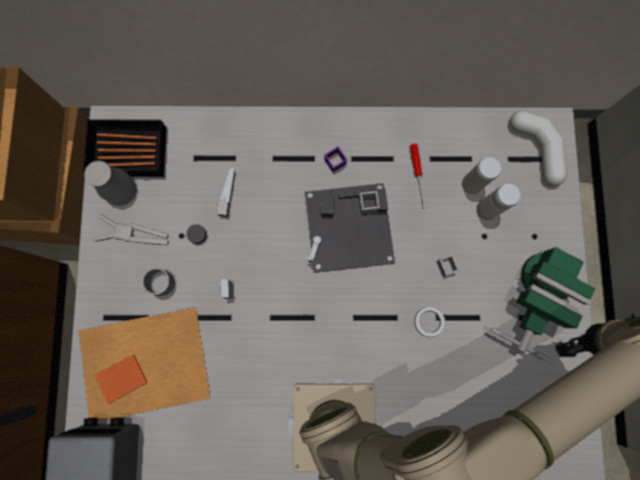

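View pics/scene0.png

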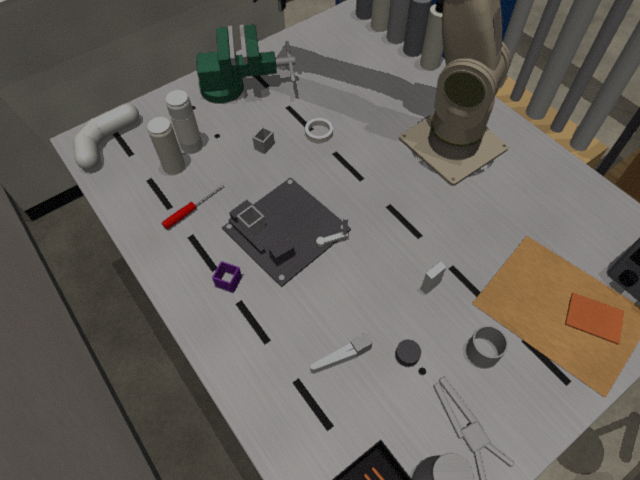

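The top view shows the fixture at about (350,227), first_stub at (370,200) and a purple look-alike at (335,159). The loose stub is at (447,267), the filler at (226,289), and the wedge at (226,192) with its head towards (223,210). The keeper is at (315,250). I'll enlarge these to confirm and read their corners.

```bash
cat > h.py <<'E'
import numpy as np,cv2
from workcell import status,viewer
def cam(c):
    f=240/np.tan(np.radians(c["fovy"]/2))
    return np.array([[f,0,c["cx"]],[0,f,c["cy"]],[0,0,1]]),cv2.Rodrigues(np.array(c["rvec"]))[0],np.array(c["tvec"]).ravel()
def p2w(c,uv,z):
    K,R,t=cam(c); C=-R.T@t
    d=np.c_[np.atleast_2d(uv),np.ones(len(np.atleast_2d(uv)))]@np.linalg.inv(K).T@R
    return C+d*((z-C[2])/d[:,2])[:,None]
def w2p(c,P):
    K,R,t=cam(c)
    return cv2.projectPoints(np.atleast_2d(P).astype(float),R,t,K,None)[0][:,0]
E
python3 - <<'E'
import cv2,numpy as np
im=cv2.imread("pics/top0.png")
def crop(x,y,w,h,s): return cv2.resize(im[y:y+h,x:x+w],None,fx=s,fy=s,interpolation=cv2.INTER_CUBIC)
o=np.zeros((600,800,3),np.uint8)
o[:500,:500]=crop(300,176,100,100,5)
o[:200,500:700]=crop(428,247,40,40,5)
o[200:400,500:700]=crop(206,269,40,40,5)
o[400:600,500:800]=cv2.rotate(crop(208,162,40,60,5),cv2.ROTATE_90_CLOCKWISE)
cv2.imwrite("pics/c1.png",o)
E
```

```text
(no output)
```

View pics/c1.png

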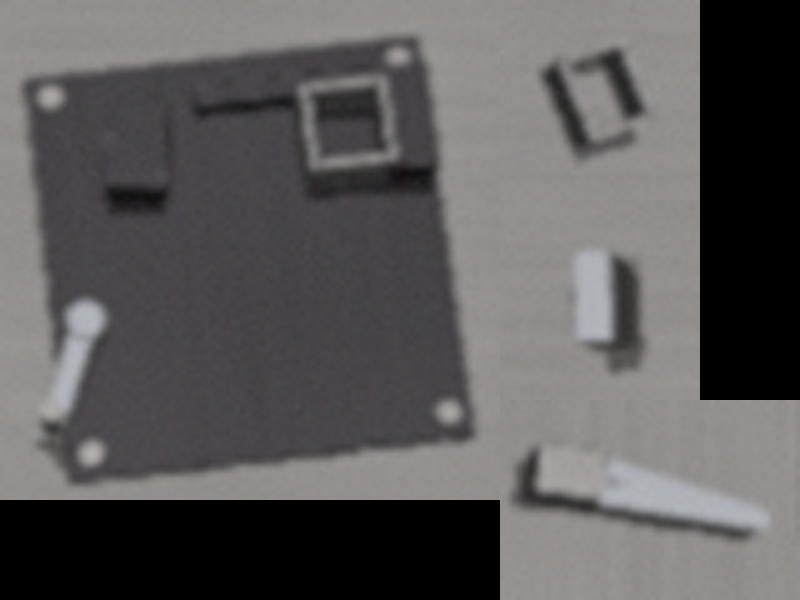

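```bash
python3 - <<'E'
from h import *
c=viewer.calibration("top")
def P(a,off,z): return p2w(c,(np.array(a,float)+.5)/5-.5+np.array(off),z)
pl=P([(25,82),(415,40),(472,435),(72,482)],(300,176),10)
src=np.array([(60,140),(60,-100),(-185,-100),(-185,140)],float)
def fit(a,b):
    ma,mb=a.mean(0),b.mean(0);H=(a-ma).T@(b-mb)
    th=np.arctan2(H[0,1]-H[1,0],H[0,0]+H[1,1]);R=np.array([[np.cos(th),-np.sin(th)],[np.sin(th),np.cos(th)]])
    return th,mb-R@ma,np.linalg.norm(a@R.T+mb-R@ma-b,axis=1)
th,t,e=fit(src,pl[:,:2]);print("fixture",np.degrees(th),t,e)
R=np.array([[np.cos(th),-np.sin(th)],[np.sin(th),np.cos(th)]])
fx=lambda w:(w[:,:2]-t)@R
print("firststub top corners fix",fx(P([(297,83),(385,73),(398,163),(310,172)],(300,176),60)).round(1))
print("keeper pivot,pin", fx(P([(86,320)],(300,176),26)).round(1),fx(P([(57,412)],(300,176),26)).round(1))
s=P([(45,68),(122,48),(148,115),(80,157)],(428,247),50);print("stub",s.round(0),s.mean(0))
s=P([(73,50),(111,50),(113,145),(73,138)],(206,269),85);print("filler",s.round(0),s.mean(0))
rot=lambda a:[(y,299-x) for x,y in a]
s=P(rot([(38,47),(105,55),(100,100),(37,92)]),(208,162),42);print("head",s.round(0),s.mean(0))
s=P(rot([(100,100),(250,133),(268,120),(110,60)]),(208,162),30);print("taper",s.round(0))
c=viewer.calibration("wrist");K,R,t=cam(c);s=status.get_state();print(R.T,-R.T@t,s["tool_pos"])
E
```

```text
fixture 6.665045296645092 [631.98788898 -61.28411417] [2.19434698 2.87122127 2.56719882 2.46809371]
firststub top corners fix [[ 26.9 -17.8]
 [ 27.  -69.4]
 [-27.  -69.6]
 [-26.5 -18.3]]
keeper pivot,pin [[-91.9 119.2]] [[-143.8  142.2]]
stub [[ 463. -296.   50.]
 [ 475. -341.   50.]
 [ 436. -354.   50.]
 [ 412. -314.   50.]] [ 446.73360166 -326.18673025   50.        ]
filler [[407. 314.  85.]
 [407. 293.  85.]
 [355. 290.  85.]
 [358. 313.  85.]] [381.75258454 302.53428927  85.        ]
head [[600. 337.  42.]
 [640. 333.  42.]
 [637. 307.  42.]
 [599. 311.  42.]] [619.00955364 321.92325487  42.        ]
taper [[640. 309.  30.]
 [732. 292.  30.]
 [743. 300.  30.]
 [646. 333.  30.]]
[[ 3.88522413e-01 -8.83137310e-01 -2.62904594e-01]
 [-9.21438794e-01 -3.72663192e-01 -1.09875810e-01]
 [-9.39438256e-04  2.84939707e-01 -9.58544981e-01]] [ 309.42806127 -547.8228808   374.18232931] [ 242.55277803 -575.6527603   230.60578888]
```

```bash
cat >> h.py <<'E'
from scipy.spatial.transform import Rotation as Ro
def go(*tgts):
    s=status.get_state();R0=Ro.from_euler("xyz",s["orientation"],degrees=True)
    for x,y,z,yaw in tgts:
        d=R0.inv().apply(np.array([x,y,z])-s["tool_pos"])/1000
        r=(R0.inv()*Ro.from_euler("xyz",[180,0,yaw],degrees=True)).as_rotvec()
        print(*[f"{v:.4f}" for v in [*d,*r]])
FT=np.array([632.,-61.3]);FA=np.radians(6.665)
FR=np.array([[np.cos(FA),-np.sin(FA)],[np.sin(FA),np.cos(FA)]])
def f2w(x,y): return FT+FR@np.array([x,y])
def w2f(p): return (np.atleast_2d(p)[:,:2]-FT)@FR
E
python3 -c "
from h import *
go((447,-326,220,108))"
```

```text
0.2853 -0.1507 0.0108 -0.0011 -0.0009 -1.4862
```

Call:
drive_tool(targets="0.285 -0.151 0.011 -0.001 -0.001 -1.486;0.285 -0.151 0.011 -0.001 -0.001 -1.486;0.285 -0.151 0.011 -0.001 -0.001 -1.486;0.285 -0.151 0.011 -0.001 -0.001 -1.486;0.285 -0.151 0.011 -0.001 -0.001 -1.486;0.285 -0.151 0.011 -0.001 -0.001 -1.486;0.285 -0.151 0.011 -0.001 -0.001 -1.486;0.285 -0.151 0.011 -0.001 -0.001 -1.486;0.285 -0.151 0.011 -0.001 -0.001 -1.486;0.285 -0.151 0.011 -0.001 -0.001 -1.486", grip=1)

```text
clock: 1.35
tool_pos: [446.6, -326.2, 220.1]
orientation: [-180.0, 0.1, 107.8]
force: [0.4, -0.2, 0.1]
grip_width: 85.3
gripper_force: 0.0
```

```bash
python3 - <<'E'
from h import *
c=viewer.calibration("wrist");im=viewer.grab_frame("wrist");cv2.imwrite("pics/w1.png",im)
import pickle;pickle.dump(c,open("w1.pkl","wb"))
print(status.get_state()["tool_pos"],status.get_state()["clock"])
E
```

```text
[ 446.60056837 -326.16389234  220.20409474] 1.4
```

View pics/w1.png

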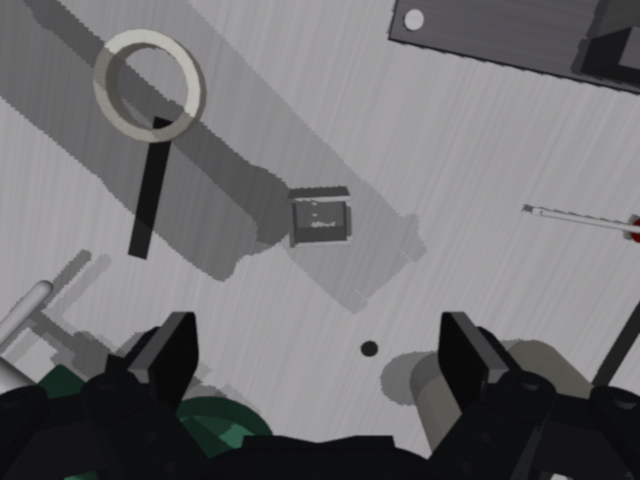

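The stub is at about (320,218), seen as 60 px wide and 50 px high, nearly aligned with the fingers. The tape is at (150,85) and the fixture corner at (390,38). I'll enlarge the stub.

```bash
python3 - <<'E'
import cv2
im=cv2.imread("pics/w1.png")[175:265,270:370]
cv2.imwrite("pics/w1c.png",cv2.resize(im,None,fx=6,fy=6,interpolation=cv2.INTER_CUBIC))
E
```

```text
(no output)
```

View pics/w1c.png

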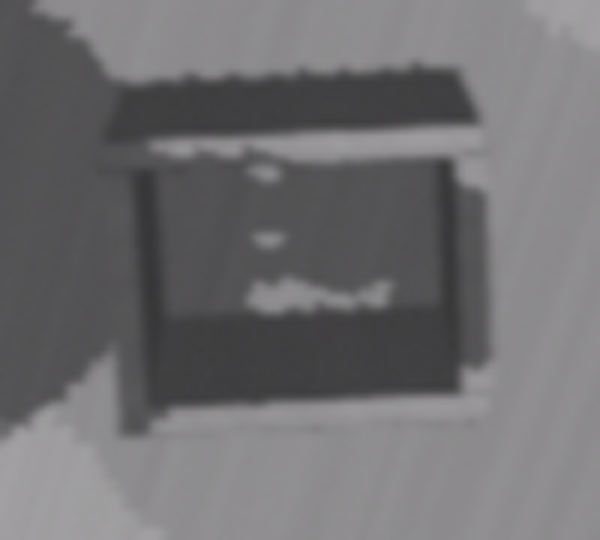

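```bash
python3 - <<'E'
from h import *
import pickle
c=pickle.load(open("w1.pkl","rb"))
uv=(np.array([(103,143),(482,125),(490,412),(120,435)])+.5)/6-.5+[270,175]
p=p2w(c,uv,50)[:,:2];print(p.round(1),p.mean(0))
for i in range(4):
    d=p[(i+1)%4]-p[i];print(np.hypot(*d).round(1),np.degrees(np.arctan2(d[1],d[0])).round(1))
E
```

```text
[[ 419.  -319.7]
 [ 465.  -302.5]
 [ 478.6 -338.7]
 [ 432.5 -356.9]] [ 448.76029535 -329.45142521]
49.0 20.5
38.7 -69.4
49.6 -158.5
39.6 109.8
```

```bash
python3 -c "
from h import *
go((448.8,-329.5,90,110.7),(448.8,-329.5,23,110.7))"
```

```text
-0.0037 0.0011 0.1302 -0.0001 0.0012 -0.0506
-0.0036 0.0011 0.1972 -0.0001 0.0012 -0.0506
```

Call:
drive_tool(targets="-0.0037 0.0011 0.13 0 0.001 -0.051;-0.0037 0.0011 0.13 0 0.001 -0.051;-0.0037 0.0011 0.13 0 0.001 -0.051;-0.0037 0.0011 0.16 0 0.001 -0.051;-0.0037 0.0011 0.19 0 0.001 -0.051;-0.0037 0.0011 0.197 0 0.001 -0.051;-0.0037 0.0011 0.197 0 0.001 -0.051")

```text
clock: 2.28
tool_pos: [449.9, -330.1, 25.0]
orientation: [179.9, 0.1, 110.9]
force: [0.3, -0.2, 0.8]
grip_width: 85.7
gripper_force: 0.0
```

Call:
drive_tool(targets="0 0 0 0 0 0;0 0 0 0 0 0;0 0 0 0 0 0;0 0 0 0 0 0;0 0 0 0 0 0;0 0 0 0 0 0", grip=0, newtons=50)

```text
clock: 3.02
tool_pos: [449.6, -330.1, 24.6]
orientation: [180.0, 0.1, 110.9]
force: [-0.8, 0.9, 6.8]
grip_width: 49.3
gripper_force: 52.0
```

```bash
python3 -c "
from h import *
p=f2w(0,-3);a=np.degrees(FA)
s=status.get_state();print(s['tool_pos'])
x,y=s['tool_pos'][:2]
go((x,y,130,110.7),(*f2w(-10,20),130,90+a))"
```

```text
[ 449.62878563 -330.0545622    24.60386057]
-0.0002 0.0001 -0.1054 0.0008 0.0019 0.0035
0.2076 0.2616 -0.1056 0.0010 0.0018 0.2485
```

```bash
python3 -c "
from h import *
a=np.degrees(FA)
go((*f2w(-10,-110),150,90+a));print(f2w(-10,-110))"
```

```text
0.0816 0.2296 -0.1254 0.0010 0.0018 0.2485
[ 634.83462507 -171.717231  ]
```

Call:
drive_tool(targets="0 0 -0.06 0 0 0;0 0 -0.12 0 0 0.05;0.082 0.23 -0.125 0.001 0.002 0.248;0.082 0.23 -0.125 0.001 0.002 0.248;0.082 0.23 -0.125 0.001 0.002 0.248;0.082 0.23 -0.125 0.001 0.002 0.248;0.082 0.23 -0.125 0.001 0.002 0.248;0.082 0.23 -0.125 0.001 0.002 0.248;0.082 0.23 -0.125 0.001 0.002 0.248")

```text
clock: 4.15
tool_pos: [633.8, -172.4, 148.3]
orientation: [-179.9, -0.0, 96.6]
force: [0.7, -0.1, -2.1]
grip_width: 49.2
gripper_force: 53.9
```

```bash
python3 - <<'E'
from h import *
import pickle
c=viewer.calibration("wrist");im=viewer.grab_frame("wrist");cv2.imwrite("pics/w2.png",cv2.resize(im,(800,600),interpolation=cv2.INTER_CUBIC))
cv2.imwrite("w2raw.png",im)
pickle.dump(c,open("w2.pkl","wb"));s=status.get_state();print(s["tool_pos"],s["orientation"],s["grip_width"])
E
```

```text
[ 633.79591844 -172.40835257  148.43386203] [-1.79912222e+02 -4.62111214e-02  9.65789619e+01] 48.95984124813351
```

View pics/w2.png

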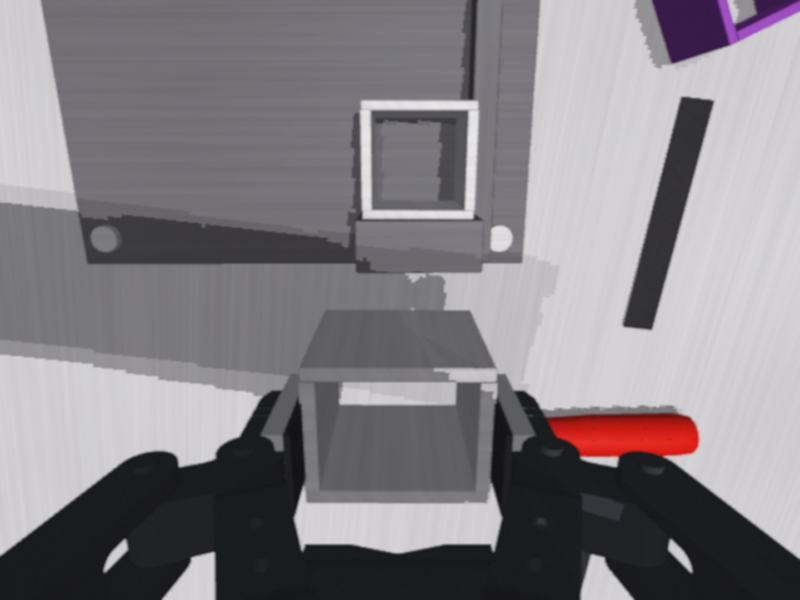

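```bash
python3 - <<'E'
from h import *
import pickle
c=pickle.load(open("w2.pkl","rb"))
q=lambda a,z:p2w(c,(np.array(a,float)+.5)/1.25-.5,z)
pl=q([(89,264),(522,262)],10)[:,:2];print("plate w",pl.round(1),"len",np.hypot(*(pl[1]-pl[0])),"ang",np.degrees(np.arctan2(*(pl[1]-pl[0])[::-1])))
print("plate fix",w2f(pl).round(1))
fs=q([(361,101),(478,101),(476,218),(361,218)],60);print("first",w2f(fs).round(1),w2f(fs).mean(0))
print("stop top",w2f(q([(357,220),(482,219)],55)).round(1),"rail",w2f(q([(476,5),(473,60)],30)).round(1))
h=q([(299,369),(497,370),(492,500),(307,500)],173.8);s=np.array([633.8,-172.4]);a=FA
print("held rel TCP in fix axes",((h[:,:2]-s)@FR).round(1))
E
```

```text
plate w [[ 459.4 -181. ]
 [ 701.6 -151.7]] len 243.9184003134522 ang 6.889709397836437
plate fix [[-185.3  -98.8]
 [  58.6  -97.9]]
first [[-26.7 -17.7]
 [ 22.9 -17.8]
 [ 24.2 -67.1]
 [-27.7 -67. ]] [ -1.80909932 -42.41605991]
stop top [[-29.9 -68.6]
 [ 27.7 -68.2]] rail [[24.6 25.7]
 [24.2  2.8]]
held rel TCP in fix axes [[-24.6  19.9]
 [ 25.1  19.6]
 [ 25.8 -18.8]
 [-24.6 -18.8]]
```

```bash
cat >> h.py <<'E'
FT=FT+FR@np.array([-1.2,1.6]);FA=np.radians(6.8)
FR=np.array([[np.cos(FA),-np.sin(FA)],[np.sin(FA),np.cos(FA)]])
E
python3 -c "
from h import *
go((*f2w(-2,2.6),125,96.8),(*f2w(-2,2.6),70,96.8),(*f2w(-2,2.6),35,96.8))"
```

```text
0.1148 0.0078 0.0235 -0.0015 -0.0008 -0.0039
0.1147 0.0079 0.0785 -0.0015 -0.0008 -0.0039
0.1147 0.0079 0.1135 -0.0015 -0.0008 -0.0039
```

Call:
drive_tool(targets="0.055 0.0078 0.01 -0.001 -0.001 -0.004;0.1148 0.0078 0.0235 -0.001 -0.001 -0.004;0.1148 0.0078 0.0235 -0.001 -0.001 -0.004;0.1148 0.0078 0.0235 -0.001 -0.001 -0.004;0.1147 0.0079 0.06 -0.001 -0.001 -0.004;0.1147 0.0079 0.09 -0.001 -0.001 -0.004;0.1147 0.0079 0.107 -0.001 -0.001 -0.004;0.1147 0.0079 0.112 -0.001 -0.001 -0.004;0.1147 0.0079 0.112 -0.001 -0.001 -0.004")

```text
clock: 5.32
tool_pos: [629.4, -56.3, 37.2]
orientation: [180.0, -0.0, 96.9]
force: [0.5, 0.8, -2.9]
grip_width: 49.4
gripper_force: 54.0
```

```bash
python3 -c "
from h import *
s=status.get_state();print(s['tool_pos'],s['force'],w2f(s['tool_pos']))"
```

```text
[629.37544379 -56.31938867  37.17176906] [ 0.47846794  0.84568978 -2.90523685] [[-0.82014288  3.65351014]]
```

Call:
drive_tool(targets="0 0 0.0015 0 0 0;0 0 0.0025 0 0 0;0 0 0.0028 0 0 0")

```text
clock: 5.7
tool_pos: [629.4, -55.8, 34.7]
orientation: [179.9, -0.0, 96.9]
force: [-2.8, -0.2, 7.2]
grip_width: 48.8
gripper_force: 54.9
```

Call:
drive_tool(targets="0 0 0 0 0 0;0 0 0 0 0 0;0 0 0 0 0 0", grip=0.85)

```text
clock: 6.08
tool_pos: [628.9, -55.9, 33.6]
orientation: [-180.0, -0.0, 96.9]
force: [-0.2, 0.1, 0.6]
grip_width: 72.6
gripper_force: 0.0
```

Call:
drive_tool(targets="0 0 -0.05 0 0 0;0 0 -0.11 0 0 0;0 0 -0.15 0 0 0;0 0 -0.15 0 0 0")

```text
clock: 6.58
tool_pos: [630.7, -55.8, 187.6]
orientation: [179.7, 0.1, 96.9]
force: [-0.8, -0.2, -0.2]
grip_width: 72.6
gripper_force: 0.0
```

```bash
python3 -c "
from h import *
go((381.8,302.5,260,90))"
```

```text
0.3856 -0.2035 -0.0740 0.0061 0.0005 0.1209
```

Call:
drive_tool(targets="0.386 -0.203 -0.074 0.005 0 0.121;0.386 -0.203 -0.074 0.005 0 0.121;0.386 -0.203 -0.074 0.005 0 0.121;0.386 -0.203 -0.074 0.005 0 0.121;0.386 -0.203 -0.074 0.005 0 0.121;0.386 -0.203 -0.074 0.005 0 0.121;0.386 -0.203 -0.074 0.005 0 0.121;0.386 -0.203 -0.074 0.005 0 0.121;0.386 -0.203 -0.074 0.005 0 0.121;0.386 -0.203 -0.074 0.005 0 0.121")

```text
clock: 7.82
tool_pos: [381.7, 301.2, 257.1]
orientation: [-179.6, 0.0, 89.9]
force: [-0.4, -0.8, 0.0]
grip_width: 72.6
gripper_force: 0.0
```

```bash
python3 - <<'E'
from h import *
import pickle
c=viewer.calibration("wrist");im=viewer.grab_frame("wrist");t=viewer.grab_frame("top")
uv=w2p(c,[381.8,302.5,85])[0].astype(int);print(uv)
u,v=uv-[50,50]
o=np.zeros((600,800,3),np.uint8)
o[:500,:500]=cv2.resize(im[v:v+100,u:u+100],(500,500),interpolation=cv2.INTER_CUBIC)
o[:300,500:]=cv2.resize(t[176:236,330:390],(300,300),interpolation=cv2.INTER_CUBIC)
cv2.imwrite("pics/w3.png",o);print(u,v)
pickle.dump(c,open("w3.pkl","wb"));s=status.get_state();print(s["tool_pos"],s["orientation"])
E
```

```text
[319 214]
269 164
[381.62506433 301.45621979 257.39616342] [-1.79662819e+02  1.33074870e-02  8.98583239e+01]
```

View pics/w3.png

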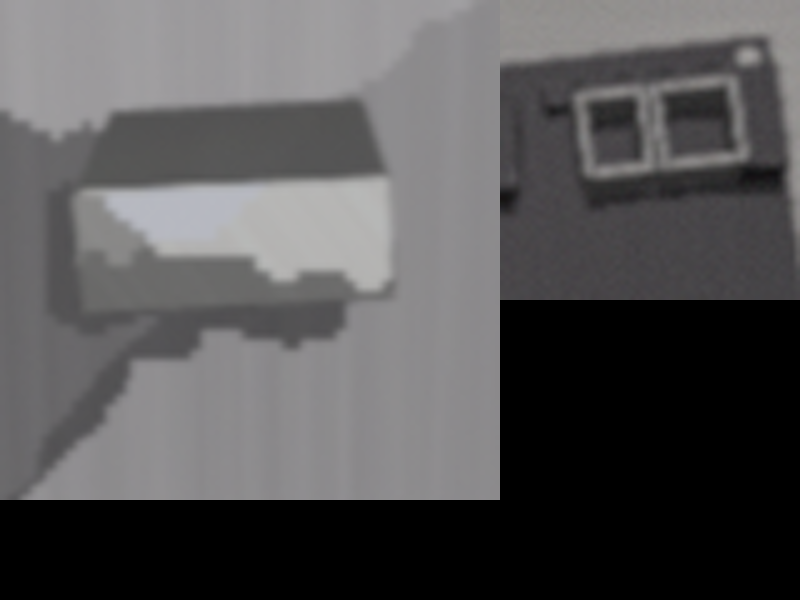

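```bash
python3 - <<'E'
from h import *
import pickle
c=pickle.load(open("w3.pkl","rb"))
p=p2w(c,(np.array([(73,187),(389,178),(391,297),(80,313)])+.5)/5-.5+[269,164],85)[:,:2];m=p.mean(0);print(p.round(1),m)
for i in range(4):
    d=p[(i+1)%4]-p[i];print(np.hypot(*d).round(1),np.degrees(np.arctan2(d[1],d[0])).round(1))
go((*m,120,92),(*m,35,92))
t=viewer.calibration("top")
e=p2w(t,(np.array([(576,93),(640,85),(655,172),(590,182)])-[500,0]+.5)/5-.5+[330,176],60);print("stub fix",w2f(e).round(1),w2f(e).mean(0))
E
```

```text
[[353.6 313.5]
 [403.  314.8]
 [403.7 295.7]
 [354.1 293.1]] [378.58660876 304.26853544]
49.5 1.6
19.1 -88.0
49.6 -177.0
20.4 91.6
0.0028 -0.0022 0.1374 -0.0059 0.0001 -0.0374
0.0029 -0.0017 0.2224 -0.0059 0.0001 -0.0374
stub fix [[ 26.9  22.3]
 [ 27.3 -15.2]
 [-25.  -17. ]
 [-26.5  21.1]] [0.67345156 2.79773709]
```

Call:
drive_tool(targets="0.003 -0.002 0.06 -0.006 0 -0.037;0.003 -0.002 0.12 -0.006 0 -0.037;0.003 -0.002 0.15 -0.006 0 -0.037;0.003 -0.0018 0.19 -0.006 0 -0.037;0.003 -0.0018 0.218 -0.006 0 -0.037;0.003 -0.0018 0.2224 -0.006 0 -0.037;0.003 -0.0018 0.2224 -0.006 0 -0.037")

```text
clock: 8.8
tool_pos: [378.4, 305.7, 36.1]
orientation: [179.9, -0.0, 92.1]
force: [-0.1, 1.0, -0.4]
grip_width: 72.7
gripper_force: 0.0
```

Call:
drive_tool(targets="0 0 0 0 0 0;0 0 0 0 0 0;0 0 0 0 0 0;0 0 0 0 0 0;0 0 0 0 0 0", grip=0, newtons=50)

```text
clock: 9.43
tool_pos: [378.8, 306.3, 36.8]
orientation: [179.8, -0.1, 92.1]
force: [0.7, -0.5, 7.3]
grip_width: 49.4
gripper_force: 51.8
```

```bash
python3 -c "
from h import *
s=status.get_state();x,y,z=s['tool_pos'];print(x,y,z,s['orientation'])
go((x,y,z+110,92),(*f2w(-2,150),z+120,96.8),(*f2w(-2,37),z+100,96.8))"
```

```text
378.77594469867086 306.2654839010996 36.82707419358072 [ 1.79826910e+02 -6.00809529e-02  9.21036877e+01]
0.0001 0.0003 -0.1100 0.0030 -0.0011 0.0018
-0.2257 0.2243 -0.1196 0.0031 -0.0009 -0.0820
-0.3383 0.2335 -0.0996 0.0031 -0.0009 -0.0820
```

Call:
drive_tool(targets="0 0 -0.06 0 0 0;0 0 -0.11 0 0 0;-0.338 0.233 -0.11 0.003 -0.001 -0.082;-0.338 0.233 -0.11 0.003 -0.001 -0.082;-0.338 0.233 -0.11 0.003 -0.001 -0.082;-0.338 0.233 -0.11 0.003 -0.001 -0.082;-0.338 0.233 -0.11 0.003 -0.001 -0.082;-0.338 0.233 -0.11 0.003 -0.001 -0.082;-0.338 0.233 -0.1 0.003 -0.001 -0.082;-0.338 0.233 -0.1 0.003 -0.001 -0.082;-0.338 0.233 -0.1 0.003 -0.001 -0.082")

```text
clock: 10.8
tool_pos: [622.8, -22.5, 135.7]
orientation: [-179.9, -0.0, 96.9]
force: [-0.4, 0.5, -1.9]
grip_width: 49.5
gripper_force: 53.9
```

```bash
python3 - <<'E'
from h import *
import pickle
c=viewer.calibration("wrist");im=viewer.grab_frame("wrist");cv2.imwrite("pics/w4.png",cv2.resize(im,(800,600),interpolation=cv2.INTER_CUBIC))
pickle.dump(c,open("w4.pkl","wb"));s=status.get_state();print(s["tool_pos"],s["orientation"],w2f(s["tool_pos"]))
E
```

```text
[622.75781928 -21.97683624 135.9964383 ] [-1.79886946e+02 -3.16527331e-04  9.69131123e+01] [[-3.32492128 38.53803317]]
```

View pics/w4.png

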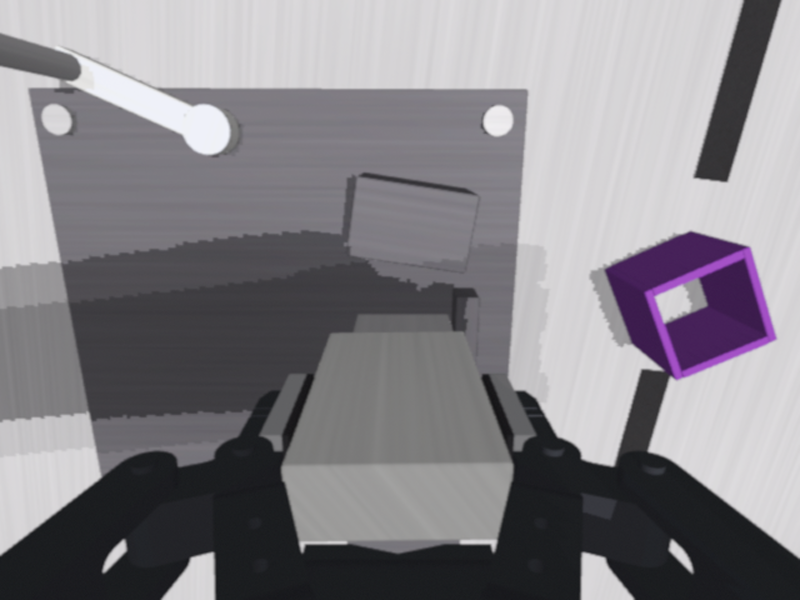

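```bash
python3 - <<'E'
from h import *
import pickle
c=pickle.load(open("w4.pkl","rb"))
q=lambda a,z:w2f(p2w(c,(np.array(a,float)+.5)/1.25-.5,z)).round(1)
print("plate +y edge",q([(30,89),(527,90)],10).tolist())
print("filler bottom/top +y edge",q([(329,333),(465,333)],99.2).tolist(),q([(282,465),(513,464)],184.2).tolist())
print("stub +y bottom",q([(355,315),(447,315)],10).tolist())
print("slope inner top",q([(349,255),(467,272)],55).tolist(),"rail end",q([(478,292)],30))
print("pivot",q([(208,130)],26))
E
```

```text
plate +y edge [[-183.9, 139.5], [59.5, 139.3]]
filler bottom/top +y edge [[-29.1, 45.1], [21.8, 45.2]] [[-28.0, 45.7], [21.5, 46.1]]
stub +y bottom [[-27.2, 23.5], [23.8, 23.6]]
slope inner top [[-25.2, 66.1], [27.7, 58.4]] rail end [[37.1 42.3]]
pivot [[-92.9 119.9]]
```

```bash
python3 -c "
from h import *
z=status.get_state()['tool_pos'][2]
go((*f2w(-1.5,39),z-40,96.8),(*f2w(-1.5,39),48.5,96.8));print(w2f(status.get_state()['tool_pos']))"
```

```text
0.0005 0.0019 0.0400 -0.0020 -0.0000 0.0020
0.0005 0.0020 0.0875 -0.0020 -0.0000 0.0020
[[-3.32492128 38.53803317]]
```

Call:
drive_tool(targets="0.0005 0.002 0.025 -0.002 0 0.002;0.0005 0.002 0.05 -0.002 0 0.002;0.0005 0.002 0.07 -0.002 0 0.002;0.0005 0.002 0.082 -0.002 0 0.002;0.0005 0.002 0.086 -0.002 0 0.002;0.0005 0.002 0.088 -0.002 0 0.002;0.0005 0.002 0.089 -0.002 0 0.002")

```text
clock: 11.72
tool_pos: [625.3, -22.8, 47.2]
orientation: [180.0, 0.0, 96.7]
force: [0.4, 0.5, -3.0]
grip_width: 49.6
gripper_force: 53.9
```

```bash
python3 -c "
from h import *
s=status.get_state();print(w2f(s['tool_pos']),s['tool_pos'][2],s['force'])"
```

```text
[[-0.90389897 37.4429956 ]] 47.197430646623005 [ 0.42651002  0.45230028 -2.9612531 ]
```

Call:
drive_tool(targets="0 0 0.001 0 0 0;0 0 0.0015 0 0 0")

```text
clock: 11.98
tool_pos: [625.3, -22.8, 46.9]
orientation: [180.0, 0.1, 96.7]
force: [-7.6, -1.3, 13.6]
grip_width: 49.4
gripper_force: 55.3
```

Call:
drive_tool(targets="0 0 0 0 0 0;0 0 0 0 0 0;0 0 0 0 0 0", grip=0.85)

```text
clock: 12.35
tool_pos: [625.0, -22.8, 45.2]
orientation: [180.0, 0.0, 96.7]
force: [0.5, 0.1, -0.5]
grip_width: 72.7
gripper_force: 0.0
```

Call:
drive_tool(targets="0 0 -0.05 0 0 0;0 0 -0.11 0 0 0;0 0 -0.15 0 0 0;0 0 -0.15 0 0 0")

```text
clock: 12.85
tool_pos: [626.7, -22.4, 199.0]
orientation: [179.7, 0.1, 96.7]
force: [1.0, 0.9, -1.2]
grip_width: 72.5
gripper_force: 0.0
```

```bash
python3 -c "
from h import *
go((619,322,230,172))"
```

```text
0.3429 0.0328 -0.0314 0.0040 0.0054 -1.3142
```

Call:
drive_tool(targets="0.343 0.033 -0.031 0.004 0.005 -1.314;0.343 0.033 -0.031 0.004 0.005 -1.314;0.343 0.033 -0.031 0.004 0.005 -1.314;0.343 0.033 -0.031 0.004 0.005 -1.314;0.343 0.033 -0.031 0.004 0.005 -1.314;0.343 0.033 -0.031 0.004 0.005 -1.314;0.343 0.033 -0.031 0.004 0.005 -1.314;0.343 0.033 -0.031 0.004 0.005 -1.314;0.343 0.033 -0.031 0.004 0.005 -1.314;0.343 0.033 -0.031 0.004 0.005 -1.314")

```text
clock: 14.1
tool_pos: [617.9, 321.1, 225.8]
orientation: [-179.9, -0.3, 171.8]
force: [-0.6, 0.4, -0.0]
grip_width: 72.6
gripper_force: 0.0
```

```bash
python3 - <<'E'
from h import *
import pickle
c=viewer.calibration("wrist");im=viewer.grab_frame("wrist");t=viewer.grab_frame("top")
pickle.dump(c,open("w5.pkl","wb"));s=status.get_state();print(s["tool_pos"],s["orientation"])
a=w2p(c,[[619,322,42],[743,300,30]]);print(a)
u,v=(a.mean(0)-[55,70]).astype(int);print(u,v)
o=np.zeros((600,800,3),np.uint8)
k=cv2.resize(im[v:v+140,u:u+110],None,fx=4,fy=4,interpolation=cv2.INTER_CUBIC);o[:k.shape[0],:k.shape[1]]=k
o[:300,500:]=cv2.resize(t[176:236,330:390],(300,300),interpolation=cv2.INTER_CUBIC)
cv2.imwrite("pics/w5.png",o)
E
```

```text
[617.7726236  321.39329405 225.93712853] [-179.94091959   -0.32344238  171.87236754]
[[319.69813351 216.0113537 ]
 [315.10115562 345.10244288]]
262 210
```

View pics/w5.png

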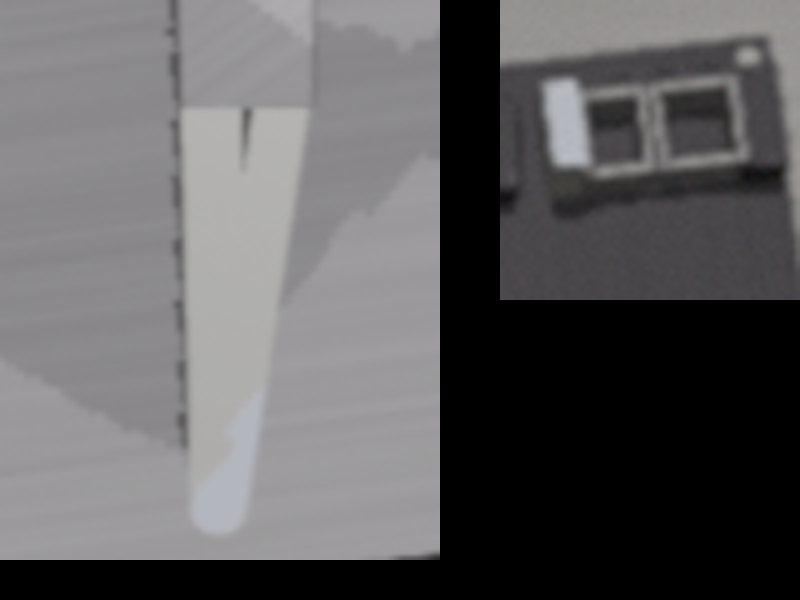

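```bash
python3 - <<'E'
from h import *
import pickle
c=pickle.load(open("w5.pkl","rb"))
q=lambda a,z:p2w(c,(np.array(a,float)+.5)/4-.5+[262,210],z)[:,:2]
e=q([(182,130),(190,505)],30);d=e[1]-e[0];th=np.arctan2(d[1],d[0]);print("yaw",np.degrees(th))
h=q([(179,107),(312,107)],42);n=q([(218,536)],30);print(h,n,np.hypot(*(h[1]-h[0])))
u=np.array([np.cos(th),np.sin(th)]);v=np.array([-u[1],u[0]])
o=h.mean(0)-20*u;print("origin via head",o);o2=e.mean(0)+14*v;print("lat diff",(o2-o)@v,"nose x",(n-o)@u)
y=180+np.degrees(th)
t=o-0*u
go((*t,90,y),(*t,13,y));print(t,y)
E
```

```text
yaw -7.437657061135322
[[634.56145102 308.5857808 ]
 [638.48827384 335.95885848]] [[741.60344492 301.16902614]] 27.653305757356208
origin via head [616.69313646 324.86126633]
lat diff 0.30041204676224537 nose x [126.92624777]
0.0008 0.0034 0.1359 -0.0010 -0.0057 -0.0120
0.0004 0.0035 0.2129 -0.0010 -0.0057 -0.0120
[616.69313646 324.86126633] 172.56234293886467
```

```bash
python3 - <<'E'
from h import *
t=np.array([616.7,324.9])-3*np.array([.9916,-.1295])
go((*t,90,172.56),(*t,18,172.56))
E
```

```text
0.0038 0.0034 0.1360 -0.0010 -0.0057 -0.0120
0.0034 0.0035 0.2080 -0.0010 -0.0057 -0.0120
```

Call:
drive_tool(targets="0.0038 0.0034 0.06 -0.001 -0.0057 -0.012;0.0038 0.0034 0.12 -0.001 -0.0057 -0.012;0.0036 0.0034 0.16 -0.001 -0.0057 -0.012;0.0034 0.0035 0.19 -0.001 -0.0057 -0.012;0.0034 0.0035 0.205 -0.001 -0.0057 -0.012;0.0034 0.0035 0.208 -0.001 -0.0057 -0.012;0.0034 0.0035 0.208 -0.001 -0.0057 -0.012")

```text
clock: 15.08
tool_pos: [614.1, 326.2, 19.1]
orientation: [179.9, 0.1, 172.7]
force: [0.6, 0.9, 0.7]
grip_width: 72.1
gripper_force: 0.0
```

Call:
drive_tool(targets="0 0 0 0 0 0;0 0 0 0 0 0;0 0 0 0 0 0;0 0 0 0 0 0;0 0 0 0 0 0;0 0 0 0 0 0;0 0 0 0 0 0", grip=0, newtons=90)

```text
clock: 15.95
tool_pos: [613.8, 326.0, 18.8]
orientation: [180.0, 0.0, 172.7]
force: [-1.0, -0.7, 6.3]
grip_width: 26.3
gripper_force: 90.1
```

```bash
python3 - <<'E'
from h import *
s=status.get_state();x,y,z=s['tool_pos'];print(s['tool_pos'],s['orientation'])
# hover: nose at fixture x=-60 -> origin -186, y 54+1
go((x,y,z+100,s['orientation'][2]),(*f2w(-195,56.5),z+90,186.8))
E
```

```text
[613.83366211 326.03877595  18.81974556] [1.79955728e+02 3.60965769e-02 1.72669418e+02]
-0.0001 0.0001 -0.1000 0.0008 0.0006 0.0000
0.1369 -0.3733 -0.0904 0.0007 0.0007 -0.2466
```

Call:
drive_tool(targets="0 0 -0.06 0 0 0;0 0 -0.12 0 0 0;0.137 -0.373 -0.14 0.001 0.001 -0.246;0.137 -0.373 -0.14 0.001 0.001 -0.246;0.137 -0.373 -0.14 0.001 0.001 -0.246;0.137 -0.373 -0.14 0.001 0.001 -0.246;0.137 -0.373 -0.14 0.001 0.001 -0.246;0.137 -0.373 -0.14 0.001 0.001 -0.246;0.137 -0.373 -0.14 0.001 0.001 -0.246;0.137 -0.373 -0.14 0.001 0.001 -0.246;0.137 -0.373 -0.14 0.001 0.001 -0.246")

```text
clock: 17.32
tool_pos: [430.3, -25.9, 157.8]
orientation: [-180.0, -0.1, -173.2]
force: [1.2, 0.5, -3.8]
grip_width: 26.4
gripper_force: 90.1
```

```bash
python3 - <<'E'
from h import *
import pickle
c=viewer.calibration("wrist");im=viewer.grab_frame("wrist");cv2.imwrite("pics/w6.png",cv2.resize(im,(800,600),interpolation=cv2.INTER_CUBIC))
pickle.dump(c,open("w6.pkl","wb"));s=status.get_state();print(s["tool_pos"],s["orientation"],w2f(s["tool_pos"]))
E
```

```text
[430.3508024  -25.48969814 157.77947738] [-1.79996696e+02 -7.02240621e-02 -1.73118314e+02] [[-194.79438935   57.83163679]]
```

View pics/w6.png

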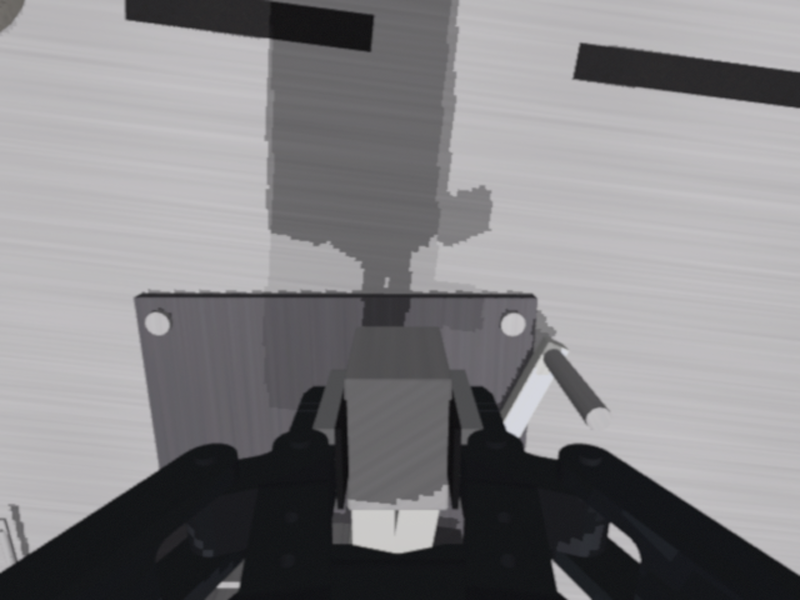

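```bash
python3 - <<'E'
from h import *
import pickle
c=pickle.load(open("w6.pkl","rb"))
q=lambda a,z:w2f(p2w(c,(np.array(a,float)+.5)/1.25-.5,z)).round(1)
print("head top",q([(345,379),(452,379),(448,508),(347,508)],181).tolist(),"rear bottom",q([(353,327),(443,327)],139).tolist())
print("pin top",q([(598,415)],97))
z=19.5+10
P=lambda x,y:(*f2w(x,y),z,186.8)
go((*f2w(-198,60),60,186.8),P(-198,60))
E
```

```text
head top [[-211.2, 43.8], [-211.2, 71.3], [-172.0, 71.4], [-171.9, 43.3]] rear bottom [[-210.8, 42.3], [-210.8, 72.6]]
pin top [[-154.9  146.7]]
0.0031 0.0022 0.0978 -0.0001 -0.0012 0.0014
0.0030 0.0022 0.1283 -0.0001 -0.0012 0.0014
```

Call:
drive_tool(targets="0.003 0.0022 0.05 0 -0.001 0.001;0.003 0.0022 0.09 0 -0.001 0.001;0.003 0.0022 0.115 0 -0.001 0.001;0.003 0.0022 0.126 0 -0.001 0.001;0.003 0.0022 0.128 0 -0.001 0.001;0.003 0.0022 0.128 0 -0.001 0.001")

```text
clock: 18.12
tool_pos: [427.5, -24.7, 30.6]
orientation: [-180.0, 0.1, -173.3]
force: [-0.2, -0.2, -2.1]
grip_width: 26.4
gripper_force: 90.0
```

```bash
python3 - <<'E'
from h import *
s=status.get_state();print(s["tool_pos"],s["force"],w2f(s["tool_pos"]),s["orientation"])
P=lambda x,y:(*f2w(x-3.2,y+.3),29.2,186.8)
go(P(-155,60),P(-110,60))
E
```

```text
[427.45494579 -24.72965849  30.60653683] [-0.20260487 -0.24034998 -2.13203638] [[-197.57988337   58.92921087]] [-1.79952835e+02  5.25528470e-02 -1.73260705e+02]
-0.0394 0.0014 0.0014 -0.0008 0.0009 -0.0011
-0.0844 0.0015 0.0015 -0.0008 0.0009 -0.0011
```

Call:
drive_tool(targets="-0.015 0.0014 0.001 -0.001 0.001 -0.001;-0.03 0.0014 0.0012 -0.001 0.001 -0.001;-0.045 0.0014 0.0012 -0.001 0.001 -0.001;-0.06 0.0014 0.0012 -0.001 0.001 -0.001;-0.07 0.0014 0.0012 -0.001 0.001 -0.001;-0.08 0.0015 0.0012 -0.001 0.001 -0.001;-0.084 0.0015 0.0012 -0.001 0.001 -0.001;-0.084 0.0015 0.0012 -0.001 0.001 -0.001")

```text
clock: 19.12
tool_pos: [510.4, -13.5, 28.7]
orientation: [180.0, -0.0, -173.2]
force: [0.5, 0.6, -1.2]
grip_width: 26.0
gripper_force: 90.5
```

```bash
python3 - <<'E'
from h import *
s=status.get_state();print(s["tool_pos"],s["force"]@np.r_[FR,[[0,0]]],w2f(s["tool_pos"])+[3.2,-.3],s["orientation"])
P=lambda x:(*f2w(x-3.2,54+(-60-x)*.15+.3),29.2,186.8)
go(P(-100),P(-80),P(-62))
E
```

```text
[510.37213728 -13.47416344  28.72482741] [0.55131333 0.53318045] [[-110.71327691   59.98780471]] [ 1.79962867e+02 -2.89889900e-02 -1.73217043e+02]
-0.0107 0.0000 -0.0005 0.0006 -0.0005 -0.0003
-0.0307 -0.0030 -0.0005 0.0006 -0.0005 -0.0003
-0.0487 -0.0057 -0.0005 0.0006 -0.0005 -0.0003
```

Nothing is resisting yet, so I'll drive the wedge along the slope.

Call:
drive_tool(targets="-0.006 0 0 0 0 0;-0.011 0 0 0 0 0;-0.016 -0.0008 0 0 0 0;-0.021 -0.0015 0 0 0 0;-0.026 -0.0023 0 0 0 0;-0.031 -0.003 0 0 0 0;-0.035 -0.0036 0 0 0 0;-0.038 -0.0041 0 0 0 0;-0.038 -0.0041 0 0 0 0")

```text
clock: 20.25
tool_pos: [548.5, -13.1, 28.7]
orientation: [180.0, -0.1, -173.2]
force: [-3.8, 0.9, 4.8]
grip_width: 26.4
gripper_force: 91.1
```

```bash
python3 - <<'E'
from h import *
s=status.get_state();print(s["tool_pos"],s["force"]@np.r_[FR,[[0,0]]],w2f(s["tool_pos"])+[3.2,-.3],s["orientation"])
P=lambda x:(*f2w(x-3.2,54+(-60-x)*.15+.3),29.2,186.8)
go(P(-70),P(-60))
E
```

```text
[548.45740107 -13.07961087  28.72052738] [-3.62426903  1.29804034] [[-72.849207    55.87013544]] [ 1.79966764e+02 -7.30382716e-02 -1.73221096e+02]
-0.0028 -0.0004 -0.0005 0.0006 -0.0013 -0.0004
-0.0128 -0.0019 -0.0005 0.0006 -0.0013 -0.0004
```

Call:
drive_tool(targets="-0.003 -0.0004 0 0 0 0;-0.006 -0.0009 0 0 0 0;-0.009 -0.0013 0 0 0 0;-0.011 -0.0016 0 0 0 0;-0.0125 -0.0019 0 0 0 0;-0.0125 -0.0019 0 0 0 0")

```text
clock: 21.0
tool_pos: [560.3, -13.4, 28.7]
orientation: [180.0, -0.2, -173.2]
force: [-7.5, 0.6, 9.3]
grip_width: 26.5
gripper_force: 91.8
```

```bash
python3 - <<'E'
from h import *
s=status.get_state();print(s["tool_pos"],s["force"]@np.r_[FR,[[0,0]]],w2f(s["tool_pos"])+[3.2,-.3],s["orientation"])
E
```

```text
[560.30265073 -13.42465815  28.7000809 ] [-7.3479184   1.51818666] [[-61.12813763  54.12499083]] [ 1.79973242e+02 -1.63673535e-01 -1.73217943e+02]
```

Call:
drive_tool(targets="-0.001 -0.0001 0 0 0 0;-0.002 -0.0003 0 0 0 0;-0.002 -0.0003 0 0 0 0")

```text
clock: 21.38
tool_pos: [561.5, -13.5, 28.7]
orientation: [180.0, -0.3, -173.2]
force: [-13.0, 0.4, 12.9]
grip_width: 26.0
gripper_force: 92.4
```

Call:
drive_tool(targets="-0.001 -0.0001 0 0 0 0;-0.0015 -0.0002 0 0 0 0;-0.0015 -0.0002 0 0 0 0")

```text
clock: 21.75
tool_pos: [561.5, -13.5, 28.7]
orientation: [-180.0, -0.4, -173.2]
force: [-22.2, -0.1, 23.4]
grip_width: 26.8
gripper_force: 93.5
```

```bash
python3 - <<'E'
from h import *
s=status.get_state();print(s["tool_pos"],s["force"]@np.r_[FR,[[0,0]]],w2f(s["tool_pos"])+[3.2,-.3],s["orientation"])
E
```

```text
[561.54943243 -13.45053218  28.67374495] [-22.00709445   2.52443744] [[-59.89318999  53.95167491]] [-179.9978808    -0.4436756  -173.20903223]
```

Call:
drive_tool(targets="-0.001 -0.0001 -0.0005 0 0 0;-0.002 -0.0002 -0.0005 0 0 0;-0.0025 -0.0003 -0.0005 0 0 0;-0.0025 -0.0003 -0.0005 0 0 0")

```text
clock: 22.25
tool_pos: [561.6, -13.5, 28.7]
orientation: [-180.0, -0.7, -173.2]
force: [-34.2, -0.7, 29.6]
grip_width: 26.2
gripper_force: 94.5
```

```bash
python3 - <<'E'
from h import *
s=status.get_state();print(s["tool_pos"],s["force"]@np.r_[FR,[[0,0]]],w2f(s["tool_pos"])+[3.2,-.3],s["orientation"])
E
```

```text
[561.62662735 -13.47552387  28.66347489] [-34.01915102   3.31563727] [[-59.81949721  53.91771884]] [-179.98095144   -0.74280691 -173.19348727]
```

Call:
drive_tool(targets="0.002 0 0 0 0 0;0.004 0 0 0 0 0;0.004 0 0 0 0 0")

```text
clock: 22.62
tool_pos: [561.6, -13.5, 28.7]
orientation: [179.9, -0.2, -173.2]
force: [-7.9, 3.1, 5.8]
grip_width: 26.1
gripper_force: 91.4
```

Call:
drive_tool(targets="0 0 0 0 0 0;0 0 0 0 0 0;0 0 0 0 0 0", grip=0.55)

```text
clock: 23.0
tool_pos: [563.2, -14.4, 29.1]
orientation: [180.0, -0.0, -173.2]
force: [0.0, 0.9, -0.2]
grip_width: 46.8
gripper_force: 0.0
```

Call:
drive_tool(targets="0 0 -0.05 0 0 0;0 0 -0.1 0 0 0;0 0 -0.14 0 0 0;0 0 -0.14 0 0 0")

```text
clock: 23.5
tool_pos: [564.9, -14.1, 172.2]
orientation: [-179.9, 0.2, -173.2]
force: [-0.0, 0.5, -0.2]
grip_width: 46.7
gripper_force: 0.0
```

```bash
python3 - <<'E'
from h import *
s=status.get_state();print(s["tool_pos"],w2f(s["tool_pos"]))
t=viewer.grab_frame("top")
o=np.zeros((500,800,3),np.uint8);o[:,:500]=cv2.resize(t[176:276,300:400],(500,500),interpolation=cv2.INTER_CUBIC)
cv2.imwrite("pics/t6.png",o)
# keeper approach: tool y along fixture x (yaw 96.8)
import math
go((*f2w(-154,146.7),150,96.8),(*f2w(-154,146.7),62,96.8))
E
```

```text
[564.93362391 -14.13643804 172.20596653] [[-59.81401855  53.16989235]]
0.0932 0.0936 0.0200 0.0004 0.0014 1.5699
0.0933 0.0937 0.1080 0.0004 0.0014 1.5699
```

Call:
drive_tool(targets="0.05 0.05 0 0 0 0;0.0939 0.0933 0.01 0 0 0;0.0939 0.0933 0.01 0 0 0;0.0939 0.0933 0.05 0 0 0;0.0939 0.0933 0.09 0 0 0;0.0939 0.0933 0.11 0 0 0;0.0939 0.0933 0.112 0 0 0;0.0939 0.0933 0.112 0 0 0")

```text
clock: 24.55
tool_pos: [459.0, 67.3, 57.5]
orientation: [180.0, -0.1, -173.2]
force: [0.1, 0.7, 0.5]
grip_width: 47.0
gripper_force: 0.0
```

Call:
drive_tool(targets="0 0 0 0 0 0;0 0 0 0 0 0;0 0 0 0 0 0;0 0 0 0 0 0;0 0 0 0 0 0;0 0 0 0 0 0", grip=0, newtons=20)

```text
clock: 25.3
tool_pos: [459.1, 67.3, 57.8]
orientation: [-180.0, -0.0, -173.2]
force: [-1.4, 0.4, 5.9]
grip_width: 11.1
gripper_force: 21.0
```

```bash
python3 - <<'E'
from h import *
s=status.get_state();print(s["tool_pos"],s["force"],s["grip_width"]);p=w2f(s["tool_pos"])[0];print(p)
r=p-[-93,120];a0=np.arctan2(-r[0],-r[1]);print(np.hypot(*r),a0)
r0=66*np.array([-np.sin(a0),-np.cos(a0)])
for a in np.linspace(a0,0,18)[1:]:
    d=66*np.array([-np.sin(a),-np.cos(a)])-r0;print(f"{-d[0]/1000:.3f} {d[1]/1000:.3f}",end="; ")
E
```

```text
[459.11860502  67.29641196  57.7909672 ] [-1.44400332  0.42754032  5.9005176 ] 11.138603349145804
[-155.24270997  146.55882176]
67.67219486157578 1.9741040700302852
0.003 -0.007; 0.004 -0.015; 0.005 -0.022; 0.005 -0.030; 0.004 -0.038; 0.002 -0.045; -0.000 -0.052; -0.004 -0.059; -0.008 -0.065; -0.013 -0.071; -0.018 -0.077; -0.025 -0.081; -0.031 -0.085; -0.038 -0.088; -0.046 -0.090; -0.053 -0.091; -0.061 -0.092;
```

View pics/t6.png

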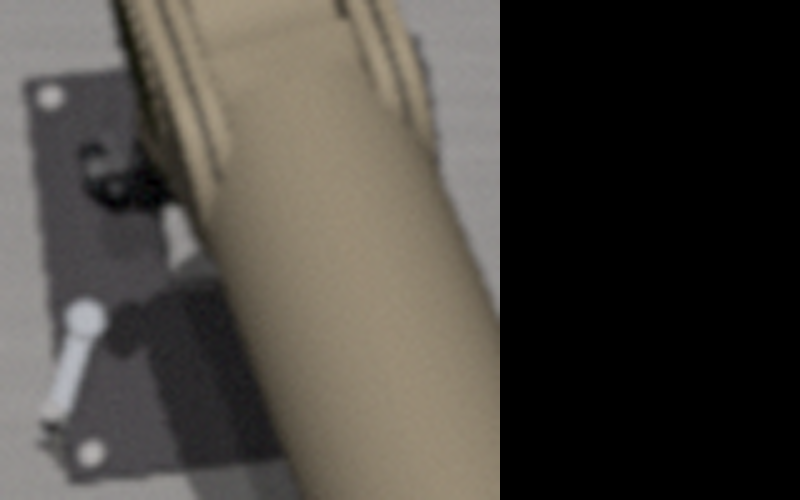

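The arm hides the row in this top view, but the keeper can only close if the wedge is home, so closing it is the check. The pin is gripped at 11 mm, and I'll swing it along its arc.

Call:
drive_tool(targets="0.003 -0.007 0 0 0 0;0.004 -0.015 0 0 0 0;0.005 -0.022 0 0 0 0;0.005 -0.03 0 0 0 0;0.004 -0.038 0 0 0 0;0.002 -0.045 0 0 0 0;0 -0.052 0 0 0 0;-0.004 -0.059 0 0 0 0;-0.008 -0.065 0 0 0 0;-0.008 -0.065 0 0 0 0")

```text
clock: 26.55
tool_pos: [474.5, 3.0, 57.1]
orientation: [180.0, -0.1, -173.3]
force: [-1.8, -0.8, 4.2]
grip_width: 11.2
gripper_force: 20.8
```

```bash
python3 - <<'E'
from h import *
s=status.get_state();print(s["tool_pos"],s["force"],s["grip_width"]);p=w2f(s["tool_pos"])[0]
r=p-[-93,120];a0=np.arctan2(-r[0],-r[1]);print(p,np.hypot(*r),a0)
for a in np.linspace(a0,0,9)[1:]:
    d=66*np.array([-np.sin(a),-np.cos(a)])-r+[-1,0];print(f"{-d[0]/1000:.3f} {d[1]/1000:.3f}",end="; ")
E
```

```text
[474.46065942   2.99998329  57.11614465] [-1.80219166 -0.7922555   4.17623355] 11.183620070460856
[-147.62153142   80.89812568] 67.17490803795715 0.9494990734726606
-0.005 -0.005; -0.010 -0.011; -0.017 -0.016; -0.023 -0.020; -0.031 -0.023; -0.038 -0.025; -0.046 -0.026; -0.054 -0.027;
```

Call:
drive_tool(targets="-0.005 -0.005 0 0 0 0;-0.01 -0.011 0 0 0 0;-0.017 -0.016 0 0 0 0;-0.023 -0.02 0 0 0 0;-0.031 -0.023 0 0 0 0;-0.038 -0.025 0 0 0 0;-0.046 -0.026 0 0 0 0;-0.053 -0.027 0 0 0 0;-0.055 -0.027 0 0 0 0;-0.056 -0.027 0 0 0 0;-0.056 -0.027 0 0 0 0")

```text
clock: 27.92
tool_pos: [533.2, -16.8, 57.1]
orientation: [180.0, -0.1, -173.2]
force: [-1.6, -1.1, 1.2]
grip_width: 11.2
gripper_force: 20.4
```

```bash
python3 - <<'E'
from h import *
s=status.get_state();p=w2f(s["tool_pos"])[0];print(p,s["force"]@np.r_[FR,[[0,0]]],s["grip_width"])
E
```

```text
[-91.63145941  54.32422215] [-1.69628676 -0.92722355] 11.155794911546577
```

Call:
drive_tool(targets="-0.002 0 0 0 0 0;-0.003 0 0 0 0 0;-0.003 0 0 0 0 0")

```text
clock: 28.3
tool_pos: [533.7, -16.8, 56.8]
orientation: [-180.0, -0.4, -173.3]
force: [-15.4, -3.4, 14.6]
grip_width: 11.3
gripper_force: 21.7
```

```bash
python3 - <<'E'
from h import *
s=status.get_state();p=w2f(s["tool_pos"])[0];print(p,s["force"]@np.r_[FR,[[0,0]]],s["grip_width"])
E
```

```text
[-91.16789454  54.23734839] [-15.7218162   -1.54764927] 11.299860533957283
```

Call:
drive_tool(targets="0.001 0 0 0 0 0;0.002 0 0 0 0 0;0.002 0 0 0 0 0")

```text
clock: 28.68
tool_pos: [533.5, -16.7, 57.0]
orientation: [-180.0, -0.1, -173.2]
force: [-6.2, -1.4, 4.1]
grip_width: 11.6
gripper_force: 20.7
```

Call:
drive_tool(targets="0 0 0 0 0 0;0 0 0 0 0 0;0 0 0 0 0 0", grip=0.45)

```text
clock: 29.05
tool_pos: [534.3, -16.1, 57.1]
orientation: [180.0, -0.0, -173.2]
force: [0.4, -0.2, -0.2]
grip_width: 38.6
gripper_force: 0.0
```

Call:
drive_tool(targets="0 0 -0.04 0 0 0;0 0 -0.09 0 0 0;0 0 -0.15 0 0 0;0.06 0.06 -0.18 0 0 0;0.06 0.12 -0.18 0 0 0;0.06 0.18 -0.18 0 0 0;0.06 0.24 -0.18 0 0 0;0.06 0.28 -0.18 0 0 0;0.06 0.28 -0.18 0 0 0;0.06 0.28 -0.18 0 0 0")

```text
clock: 30.3
tool_pos: [441.7, 254.5, 237.1]
orientation: [180.0, -0.1, -173.2]
force: [0.2, -0.3, -0.9]
grip_width: 38.7
gripper_force: 0.0
```

```bash
python3 - <<'E'
from h import *
t=viewer.grab_frame("top");s=viewer.grab_frame("scene")
o=np.zeros((600,800,3),np.uint8);o[:500,:500]=cv2.resize(t[176:276,300:400],(500,500),interpolation=cv2.INTER_CUBIC)
o[:300,500:]=cv2.resize(t,(300,225),interpolation=cv2.INTER_AREA)[0:225].repeat(1,0) if 0 else np.pad(cv2.resize(t,(300,225)),((0,75),(0,0),(0,0)))
o[225:525,500:]=cv2.resize(s[160:300,210:360],(300,300),interpolation=cv2.INTER_CUBIC)
cv2.imwrite("pics/end.png",o)
E
```

```text
(no output)
```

View pics/end.png

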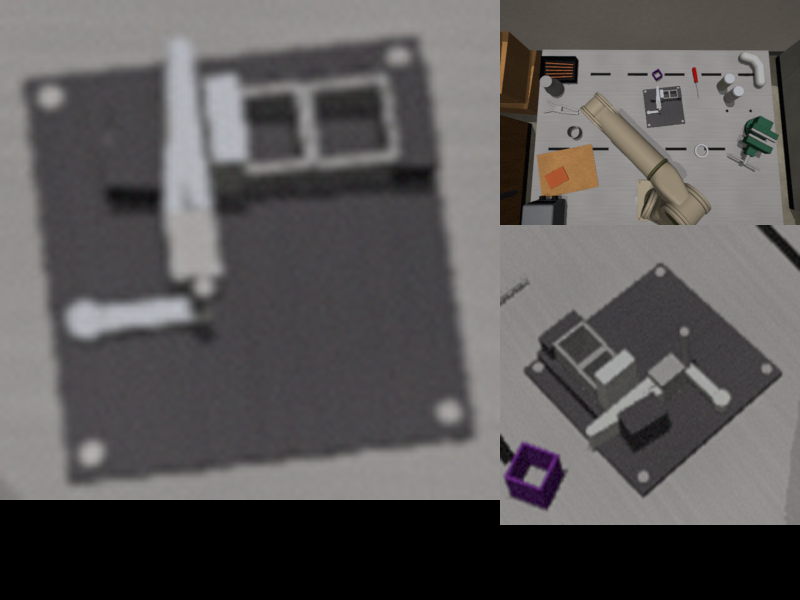

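The row is tight, the wedge is home with the keeper closed straight across behind its head, and the other things on the table are where they were. I'll check the numbers, then hand in.

```bash
python3 - <<'E'
from h import *
from workcell import ticket
c=viewer.calibration("top")
q=lambda a,z:w2f(p2w(c,(np.array(a,float)+.5)/5-.5+[300,176],z)).round(1)
print("nose",q([(180,38)],40),"head rear",q([(170,276),(222,276)],52),"pin top",q([(205,287)],97))
print(ticket.close_job())
E
```

```text
nose [[68.2 43.1]] head rear [[-75.   67.5]
 [-78.5  37.7]] pin top [[-91.8  51.7]]
the job is handed in; nothing more can be done
None
```

The job is handed in at about 30 s: the stub and filler are in the row, the wedge is driven tight to within about 0.2 mm of home, the keeper is swung to its stop and released, and the bystanders look undisturbed in the last picture.

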